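Reverse a dilution row into the plating rack

ROBOT

A 6-joint arm with a two-finger parallel gripper is mounted at the origin on the work surface. World frame = base frame: x ahead of the robot, y to its left, z up, the work surface at z = 0. Lengths are in m, angles in rad, forces in N, time in s.
With the tool pointing down it reaches from about 0.35 to 0.725 m from the base axis. Payload 4.3 kg.
Tool frame: the origin (TCP) lies midway between the tips of the shut fingers; the grasp point (between the pads) lies 19 mm behind it; z points along the fingers, y is the direction in which the jaws open and shut (so a half turn about z gives the same grasp; the last joint's range is limited). The gripper opens to 85 mm and grips with 20 to 120 N. Pads are 22 mm wide; open, the fingers measure 114 mm over their backs; the gripper's body (76 mm by 85 mm) begins 54 mm behind the grasp point. The pads swing forward as they close: fully open they stand 13 mm farther back than shut.
Start: joints at [-1.269, 0.377, 0.081, 1.274, 0, 1.46], TCP at [0.23, -0.527, 0.231] pointing down, gripper open.
Joint ranges: [-2.72, 2.72], [-0.84, 1.66], [-1.02, 1.22], [-1.77, 2.12], [-1.37, 1.28], [-3.14, 3.14]. Speed limits (rad/s): [2.57, 2.57, 3.14, 3.14, 3.14, 3.14].

INTERFACE

Orientations are given as a 3x3 rotation matrix whose columns are the frame's x, y, z axes.
In Python, from station import bot gives the robot as it stands.
- The arm moves only by the tool drive_tool, never from a script. Its argument "moves" is a list of rows, each a list of 3 entries, a list of its own where there are three numbers: the turn, a rotation vector about the tool's x, y, z in degrees, then the shift along the tool's x, y, z in cm, then the opening, from 0 (shut) to 1 (fully open). In form: [[[ax, ay, az], [tx, ty, tz], hand], ...]. A call has 1 to 12 rows; each row shifts and turns the commanded pose from where the row before left it, along the tool's axes as they then stand; what a row does not reach is not made up. A row lasts 1/12 s, in which the tool goes at most 41.7 mm and 7.16 degrees, less where a joint would pass 70% of its speed; a pose out of reach is approached as far as the arm can. A call with a gripper value outside its range is refused whole. The fingers move at their own pace and stop on an object; "squeeze" is the grip in N (left out, the last holds). Time passes only in rows, so rows that do not move let the fingers close. It gives the time, the measured TCP pose, the force and the opening at its end, in the units of the state.
- bot.observe(): the state, without advancing time (a new reading comes with each control period).
- bot.capture(name): name is "scene" or "top" or "wrist"; returns the picture (480x640x3 uint8, blue, green, red); there is no depth.
- bot.camera_model(name): a dict with "fx", "fy", "cx", "cy" (pixels), "eye" and "attitude" of the camera in the world; the wrist camera has in their place "hand_eye" (4x4, takes a point from camera to tool coordinates, whose origin is the TCP and whose axes are the flange's). Camera axes: x right, y up, looking along -z (the intrinsics and any distortion apply to the point x, -y, -z); pixel columns grow to the right and rows downward; lengths in m; the calibration is good to about 2 mm. The wrist camera is an equidistant fisheye: a pixel r from the principal point sees the ray r / f radians off the axis. A picture is of the moment at which its call begins: read the wrist's pose just before it. camera_model takes no time and is no camera call.
- bot.hand_in(): hands the job in, once; it reports no verdict.
The state is a dict: "clock": time; "joint_positions": joint angles; "qvel": joint speeds; "joint_torque": joint torques, N m; "tool_pos": TCP position; "eef_rot": TCP orientation; "wrist_force": force on the tool from outside, world axes, zero at the start; "torque": the same for the moment, N m; "grip_width": opening from 0.0 (shut) to 1.0 (fully open).
Only numpy, scipy, OpenCV 4.12 (cv2) and the standard library are available. Lean on these libraries where they do the work, as an engineer would, in place of code of your own. Each camera call takes 0.05 s, during which the arm holds its last target.

TASK

The four amber bottles are a dilution series; plating starts from the other end, so move all four from the grey holders into the wells of the empty white rack in reverse order: the bottle now at the left end of its row goes into the right-end well, the next one beside it, and so on to the left end. Seat each bottle upright on the floor of its well, let go of it, never let one tip over, and leave the glass spirit lamp where it is.

Things in the scene. Friction and masses are not known exactly. Their poses are not given: they have to be found in the camera images.
- tall_mid (a point): Amber glass, blue round screw cap; stands upright. Mass about 80 g (may vary by a third). The point is on its axis, half-way up; z axis up. Tall round bottle, 36 mm across, 100 mm high, shoulder tapering from 60 mm to a 20 mm wide neck; the cap is 26 mm across and takes the top 22 mm.
- squat_mid (a point): Amber glass, blue round screw cap; stands upright. Mass about 80 g (may vary by a third). The point is on its axis, half-way up; z axis up. Squat wide jar, 38 mm across, 66 mm high; the wide cap is 38 mm across and takes the top 22 mm.
- square_mid (a point): Amber glass, blue round screw cap; stands upright. Mass about 80 g (may vary by a third). The point is on its axis, half-way up; z axis up. Square bottle, 28 x 28 mm body 58 mm high, 88 mm high in all; the cap is 30 mm across and takes the top 22 mm, on a short 20 mm wide neck.
- cone_mid (a point): Amber glass, blue round screw cap; stands upright. Mass about 80 g (may vary by a third). The point is on its axis, half-way up; z axis up. Conical bottle, 38 mm across at the foot narrowing to 20 mm at 50 mm, 80 mm high; the cap is 26 mm across and takes the top 22 mm.
- holder_tall: Fixed grey plastic holder, 72 x 67 x 18 mm, with one round well 56 mm wide and 12 mm deep, in which the tall bottle stands at the start. It keeps its place in the row of four on the low aluminium carrier (starting rack; 68 mm between neighbours). Origin: under the well's centre, 4 mm above the bench; the well's floor is 6 mm above the origin. y axis along the row towards the left as the robot sees it.
- holder_squat: Fixed grey plastic holder, 72 x 67 x 18 mm, with one round well 56 mm wide and 12 mm deep, in which the squat jar stands at the start. It keeps its place in the row of four on the low aluminium carrier (starting rack; 68 mm between neighbours). Origin: under the well's centre, 4 mm above the bench; the well's floor is 6 mm above the origin. y axis along the row towards the left as the robot sees it.
- holder_square: Fixed grey plastic holder, 72 x 67 x 18 mm, with one round well 56 mm wide and 12 mm deep, in which the square bottle stands at the start. It keeps its place in the row of four on the low aluminium carrier (starting rack; 68 mm between neighbours). Origin: under the well's centre, 4 mm above the bench; the well's floor is 6 mm above the origin. y axis along the row towards the left as the robot sees it.
- holder_cone: Fixed grey plastic holder, 72 x 67 x 18 mm, with one round well 56 mm wide and 12 mm deep, in which the conical bottle stands at the start. It keeps its place in the row of four on the low aluminium carrier (starting rack; 68 mm between neighbours). Origin: under the well's centre, 4 mm above the bench; the well's floor is 6 mm above the origin. y axis along the row towards the left as the robot sees it.
- rack: Empty white rack to be filled: fixed plastic block 76 x 280 x 22 mm with four round wells in a row, each 56 mm wide and 12 mm deep. Origin: centre of its underside, on the bench; well centres on its y axis at y = +102, +34, -34, -102 mm (+y towards the left as the robot sees it), well floors 10 mm above the bench.
- lamp: Loose unlit glass spirit lamp, 76 mm across, 74 mm high, beside the racks; not to be moved. Origin: centre of its underside.
Things that resemble listed ones, but are neither listed nor needed, are in the scene too. Leave any green look-alike of the part that bears tall_mid alone. Leave any green look-alike of the part that bears square_mid alone.

How it is judged:
By the outcome, as a careful person would: the job done as asked, in the order asked, and still so for the second after the job is handed in, with the robot touching nothing.
It also fails if it takes over 96 s, if anything falls off the work surface, if the arm or the gripper's body presses on something with over 40 N, if the wrist force passes 120 N, or if a joint passes its speed limit or range.

## Working session

There is one attempt and no reset: what is moved stays moved. The work goes in short steps, Python scripts to look and compute and a tool call to move; the robot and the scene stay as the last step left them, time stands still between calls to the robot, and variables do not carry over. Pictures are saved under pics/ and viewed, and the job is handed in when it is done.

Besides the shell and the picture viewer there is one more tool, called after "Call:" by a JSON object that holds its "name" and its "arguments", one argument or row to a line. drive_tool: Moves the arm, as the interface text tells. Its arguments: {"type":"object","properties":{"moves":{"type":"array","items":{"type":"array"}},"squeeze":{"type":"number"}},"required":["moves"]}

```bash
ls; mkdir -p pics; python3 - <<'E'
from station import bot
import cv2
print(bot.observe())
for n in("scene","top","wrist"):
    print(n,bot.camera_model(n)); cv2.imwrite(f"pics/{n}0.png",bot.capture(n))
E
```

```text
pics
{'clock': 0.0, 'joint_positions': array([-1.26930686e+00,  3.78079886e-01,  7.96629058e-02,  1.27438998e+00,
       -4.25146966e-06,  1.46049637e+00]), 'qvel': array([ 3.65199165e-04, -3.05633014e-04, -1.04475852e-05,  2.60587147e-04,
        1.79953022e-04,  9.79899520e-04]), 'joint_torque': array([ 2.94646423e-03, -4.63603234e+01,  2.69878024e+01,  2.07507162e-02,
       -1.80434245e-04,  2.60593424e-06]), 'tool_pos': array([ 0.22995837, -0.52632181,  0.23036559]), 'eef_rot': array([[ 9.16406135e-01,  4.00249215e-01, -6.01103288e-04],
       [ 4.00249608e-01, -9.16404152e-01,  1.91868323e-03],
       [ 2.17097908e-04, -1.99888444e-03, -9.99997979e-01]]), 'wrist_force': array([ 0.28836466, -0.18973944,  0.59243151]), 'torque': array([-0.02799499, -0.04127847, -0.04100244]), 'grip_width': 0.9976833312071277}
scene {'fx': 471.34262294027275, 'fy': 471.34262294027275, 'cx': 321.31227665952736, 'cy': 245.39110679300768, 'eye': array([0.79992162, 0.50166896, 0.9253268 ]), 'attitude': array([[-0.79154689, -0.5409877 ,  0.28422847],
       [ 0.61103162, -0.69325941,  0.38214102],
    
[... 161 characters left out ...]
ray([0.42124689, 0.09366262, 0.77777074]), 'attitude': array([[-2.18862638e-02,  9.93180552e-01, -1.14513681e-01],
       [-9.99760467e-01, -2.17429956e-02,  2.50014622e-03],
       [-6.77386276e-06,  1.14540970e-01,  9.93418525e-01]])}
wrist {'fx': 371.64829954431775, 'fy': 371.64829954431775, 'cx': 319.3635044452901, 'cy': 236.01934087685984, 'hand_eye': array([[ 4.48673352e-04,  9.63979573e-01,  2.65975906e-01,
         6.78072506e-02],
       [ 9.99999860e-01, -5.07132994e-04,  1.51113529e-04,
        -1.05117697e-04],
       [ 2.80555513e-04,  2.65975800e-01, -9.63979665e-01,
        -1.42943753e-01],
       [ 0.00000000e+00,  0.00000000e+00,  0.00000000e+00,
         1.00000000e+00]])}
```

View pics/top0.png

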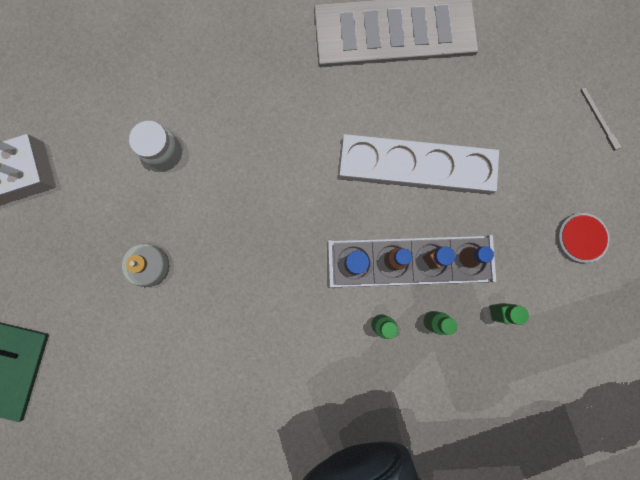

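View pics/scene0.png

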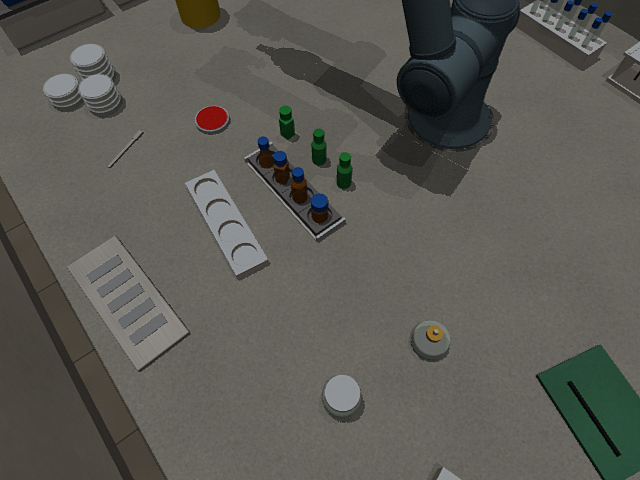

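The top view has +x up and +y left. The four amber bottles with blue caps are at about (357,262), (403,258), (446,256) and (485,255). The green look-alikes are at (386,327), (441,323) and (516,314), the white rack runs from (341,155) to (498,170), and the lamp is at (145,265). I'll enlarge the row to identify each bottle.

```bash
python3 - <<'E'
import cv2,numpy as np
t=cv2.imread("pics/top0.png")[120:345,320:540]; s=cv2.imread("pics/scene0.png")[95:285,175:375]
a=cv2.resize(t,(400,409),interpolation=2);b=cv2.resize(s,(400,380),interpolation=2)
o=np.zeros((409,800,3),np.uint8);o[:,:400]=a;o[:380,400:]=b
cv2.imwrite("pics/crop0.png",o)
E
cat > h.py <<'E'
import numpy as np,cv2
from station import bot
def ray(n,u,v):
    m=bot.camera_model(n)
    d=np.array([(u-m['cx'])/m['fx'],-(v-m['cy'])/m['fy'],-1.]);d=m['attitude']@d
    return m['eye'],d
def onz(n,u,v,z):
    e,d=ray(n,u,v);return e+d*(z-e[2])/d[2]
def tri(a,b):
    A=np.zeros((3,3));y=np.zeros(3)
    for e,d in(a,b):
        d=d/np.linalg.norm(d);P=np.eye(3)-np.outer(d,d);A+=P;y+=P@e
    p=np.linalg.solve(A,y)
    return p,[np.linalg.norm(np.cross(p-e,d/np.linalg.norm(d))) for e,d in(a,b)]
def blobs(im,lo,hi,amin=40):
    m=cv2.inRange(cv2.cvtColor(im,cv2.COLOR_BGR2HSV),lo,hi)
    n,l,s,c=cv2.connectedComponentsWithStats(m)
    return [(c[i].round(1),s[i]) for i in range(1,n) if s[i][4]>=amin]
E
python3 - <<'E'
from h import *
T=cv2.imread("pics/top0.png");S=cv2.imread("pics/scene0.png")
for n,im in(("top",T),("scene",S)):
    print(n)
    for c,s in blobs(im,(100,120,60),(125,255,255)):print(c,s)
E
```

```text
top
[444.9 255.7] [436 247  19  19 283]
[484.9 254.2] [477 247  17  16 203]
[403.1 256.5] [395 249  17  16 215]
[357.1 261.9] [346 251  23  23 418]
scene
[262.6 140.3] [258 136  10   9  72]
[279.3 155.5] [273 151  13  10 107]
[297.4 171.4] [292 167  12  10  89]
[319.  200.3] [311 193  17  15 196]
```

View pics/crop0.png

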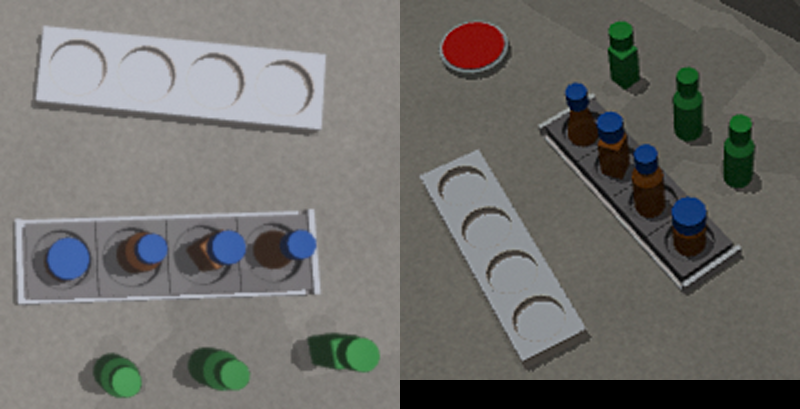

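The crop confirms the row, left to right: squat jar (357,262) with the wide cap, tall (403,257), square (445,256) with its faceted body, and cone (485,254). The green ones are look-alikes off the carrier, so I'll leave them. Required mapping: squat→right-end well, tall→next, square→next, cone→left end. Next step is to measure positions.

```bash
python3 - <<'E'
from h import *
T=cv2.imread("pics/top0.png");S=cv2.imread("pics/scene0.png")
# caps: top view mask ~ cap-top; z top
for nm,t,z in(("squat",(357.1,261.9),.076),("tall",(403.1,256.5),.110),("square",(444.9,255.7),.098),("cone",(484.9,254.2),.090)):
    print(nm,onz("top",*t,z-.003).round(4))
sc={"squat":(319,200.3),"tall":(297.4,171.4),"square":(279.3,155.5),"cone":(262.6,140.3)}
for nm,t in(("squat",(357.1,261.9)),("tall",(403.1,256.5)),("square",(444.9,255.7)),("cone",(484.9,254.2))):
    p,e=tri(ray("top",*t),ray("scene",*sc[nm]));print(nm,"tri",p.round(4),np.round(e,4))
# rack: white mask
for n,im in(("top",T),("scene",S)):
    g=cv2.cvtColor(im,cv2.COLOR_BGR2HSV)
    m=cv2.inRange(g,(0,0,150),(180,40,255))
    cs,_=cv2.findContours(m,cv2.RETR_EXTERNAL,2)
    for c in cs:
        if cv2.contourArea(c)>1500:
            r=cv2.minAreaRect(c);ap=cv2.approxPolyDP(c,6,True)[:,0];print(n,cv2.contourArea(c),np.round(r[0],1),np.round(r[1],1),round(r[2],1),ap.tolist())
            print([onz(n,*p,.022)[:2].round(4).tolist() for p in cv2.boxPoints(r)])
E
```

```text
squat [0.4583 0.04   0.073 ]
tall [ 0.4633 -0.0289  0.107 ]
square [ 0.4639 -0.097   0.095 ]
cone [ 0.4654 -0.1631  0.087 ]
squat tri [0.4589 0.0393 0.0705] [0.0007 0.0007]
tall tri [ 0.464  -0.0298  0.1056] [0.0009 0.0009]
square tri [ 0.4647 -0.0982  0.0934] [0.001 0.001]
cone tri [ 0.4661 -0.1646  0.085 ] [0.0009 0.0009]
top 6373.0 [419.9 161.8] [158.6  42.1] 5.9 [[343, 134], [340, 174], [496, 190], [498, 149]]
[[0.6171, 0.0639], [0.6941, 0.0542], [0.6579, -0.2282], [0.5816, -0.2153]]
top 8602.0 [396.2  27.4] [ 58.2 158.5] 85.6 [[315, 5], [320, 62], [477, 50], [471, 0]]
[[0.9434, 0.1002], [0.9613, -0.1965], [0.846, -0.1977], [0.8288, 0.0942]]
scene 3357.0 [226.  220.9] [106.   35.2] 61.0 [[213, 170], [185, 183], [237, 274], [266, 257]]
[[0.659, -0.2208], [0.5754, -0.219], [0.6198, 0.0632], [0.6939, 0.0564]]
```

Call:
{"name": "drive_tool", "arguments": {
  "moves": [
    [[0,0,-6.64],[0,0,0],0.8],
    [[0,0,-6.64],[0,0,0],0.8],
    [[0,0,-6.64],[0,0,0],0.8],
    [[0,0,-6.64],[0,0,0],0.8],
    [[0,0,-6.64],[0,0,0],0.8],
    [[0,0,-6.64],[0,0,0],0.8],
    [[0,0,-6.64],[0,0,0],0.8],
    [[0,0,-6.64],[0,0,0],0.8],
    [[0,0,-6.64],[0,0,0],0.8],
    [[0,0,-6.64],[0,0,0],0.8],
    [[0,0,0],[0,0,0],0.8]
  ],
  "squeeze": 30
}}

```text
clock: 1.07
tool_pos: [0.2301, -0.5267, 0.2309]
eef_rot: [[-0.002, 1.0, -0.0], [1.0, 0.002, 0.001], [0.001, -0.0, -1.0]]
wrist_force: [-0.1, -0.2, 0.0]
grip_width: 0.799
```

Call:
{"name": "drive_tool", "arguments": {
  "moves": [
    [[0,0,0],[3.54,1.43,0],0.8],
    [[0,0,0],[3.54,1.43,0],0.8],
    [[0,0,0],[3.54,1.43,0],0.8],
    [[0,0,0],[3.54,1.43,0],0.8],
    [[0,0,0],[3.54,1.43,0],0.8],
    [[0,0,0],[3.54,1.43,0],0.8],
    [[0,0,0],[3.54,1.43,0],0.8],
    [[0,0,0],[3.54,1.43,0],0.8],
    [[0,0,0],[3.54,1.43,0],0.8],
    [[0,0,0],[3.54,1.43,0],0.8],
    [[0,0,0],[3.54,1.43,0],0.8],
    [[0,0,0],[3.54,1.43,0],0.8]
  ]
}}

```text
clock: 2.07
tool_pos: [0.402, -0.1003, 0.2314]
eef_rot: [[0.004, 1.0, 0.0], [1.0, -0.004, -0.0], [-0.0, 0.0, -1.0]]
wrist_force: [0.3, -0.4, -0.3]
grip_width: 0.798
```

Call:
{"name": "drive_tool", "arguments": {
  "moves": [
    [[0,0,0],[3.54,1.43,0],0.8],
    [[0,0,0],[3.54,1.43,0],0.8],
    [[0,0,0],[3.54,1.43,0],0.8],
    [[0,0,0],[3.54,1.43,0],0.8],
    [[0,0,0],[0,0,0],0.8],
    [[0,0,0],[0,0,0],0.8],
    [[0,0,0],[0,0,0],0.8]
  ]
}}

```text
clock: 2.65
tool_pos: [0.4586, 0.0393, 0.231]
eef_rot: [[0.001, 1.0, -0.001], [1.0, -0.001, -0.001], [-0.001, -0.001, -1.0]]
wrist_force: [-0.3, -0.4, -0.0]
grip_width: 0.799
```

```bash
cat >> h.py <<'E'
def wproj(P,o):
    m=bot.camera_model("wrist");H=m['hand_eye']
    p=o['eef_rot'].T@(np.array(P)-o['tool_pos']);c=H[:3,:3].T@(p-H[:3,3])
    v=np.array([c[0],-c[1],-c[2]]);rho=np.hypot(v[0],v[1]);th=np.arctan2(rho,v[2])
    return m['cx']+m['fx']*th*v[0]/rho,m['cy']+m['fy']*th*v[1]/rho
def wonz(u,v,o,z):
    m=bot.camera_model("wrist");H=m['hand_eye']
    a=np.array([u-m['cx'],v-m['cy']]);r=np.hypot(*a);th=r/m['fx']
    d=np.array([np.sin(th)*a[0]/r,-np.sin(th)*a[1]/r,-np.cos(th)])
    e=o['tool_pos']+o['eef_rot']@H[:3,3];d=o['eef_rot']@H[:3,:3]@d
    return e+d*(z-e[2])/d[2]
E
python3 - <<'E'
from h import *
o=bot.observe();im=bot.capture("wrist")
for P in((.4586,.0397,.076),(.4637,-.0294,.110),(.4643,-.0976,.098),(.4658,-.1639,.09),(.6247,-.1826,.022),(.6334,-.1151,.022),(.642,-.0477,.022),(.6507,.0198,.022)):
    u,v=wproj(P,o);print(round(u),round(v));cv2.drawMarker(im,(int(round(u)),int(round(v))),(0,255,255),0,8,1)
cv2.imwrite("pics/w1.png",im)
E
```

```text
319 218
325 313
325 373
326 419
453 385
469 339
485 286
500 227
```

View pics/w1.png

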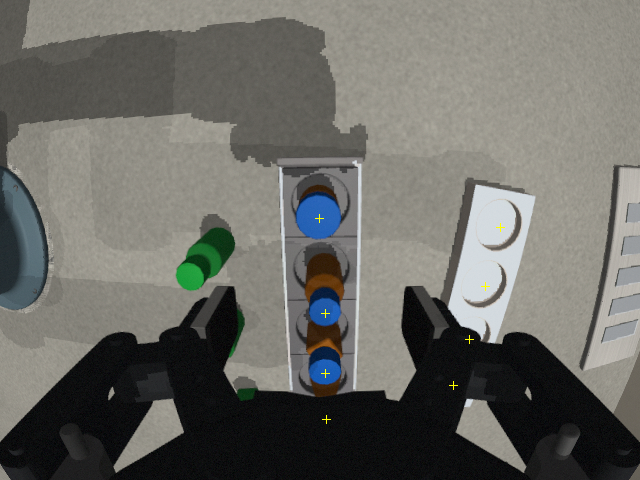

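The yellow predictions land on all the cap centres: squat (319,218), tall (325,313), square (325,373). The visible well rims sit about 3 px up and left of their markers, so I'll shift the well targets by (-2,+2) mm. Now I'll descend on the squat jar.

Call:
{"name": "drive_tool", "arguments": {
  "moves": [
    [[0,0,0],[0,0,3],0.8],
    [[0,0,0],[0,0,3],0.8],
    [[0,0,0],[0,0,3],0.8],
    [[0,0,0],[0,0,3],0.8],
    [[0,0,0],[0,0,2],0.8],
    [[0,0,0],[0,0,2],0.8],
    [[0,0,0],[0,0,1.5],0.8],
    [[0,0,0],[0,0,1.0],0.8],
    [[0,0,0],[0,0,0.6],0.8],
    [[0,0,0],[0,0,0],0.8],
    [[0,0,0],[0,0,0],0.8]
  ]
}}

```text
clock: 3.62
tool_pos: [0.4589, 0.0385, 0.0405]
eef_rot: [[0.002, 1.0, -0.0], [1.0, -0.002, -0.0], [-0.0, -0.0, -1.0]]
wrist_force: [0.2, 0.0, 0.6]
grip_width: 0.799
```

Call:
{"name": "drive_tool", "arguments": {
  "moves": [
    [[0,0,0],[0,0,0],0.3],
    [[0,0,0],[0,0,0],0.3],
    [[0,0,0],[0,0,0],0.3],
    [[0,0,0],[0,0,0],0.3],
    [[0,0,0],[0,0,0],0.3],
    [[0,0,0],[0,0,0],0.3],
    [[0,0,0],[0,0,0],0.3],
    [[0,0,0],[0,0,0],0.3],
    [[0,0,0],[0,0,0],0.3],
    [[0,0,0],[0,0,0],0.3]
  ]
}}

```text
clock: 4.45
tool_pos: [0.4599, 0.0392, 0.0412]
eef_rot: [[0.0, 1.0, 0.002], [1.0, -0.0, -0.001], [-0.001, 0.002, -1.0]]
wrist_force: [-1.1, 0.1, 6.3]
grip_width: 0.437
```

Call:
{"name": "drive_tool", "arguments": {
  "moves": [
    [[0,0,0],[0,0,-1],0.3],
    [[0,0,0],[0,0,-2],0.3],
    [[0,0,0],[0,0,-3],0.3],
    [[0,0,0],[0,0,-3],0.3],
    [[0,0,0],[0,0,-3],0.3],
    [[0,0,0],[0,0,0],0.3]
  ]
}}

```text
clock: 4.95
tool_pos: [0.4628, 0.0394, 0.1659]
eef_rot: [[-0.0, 1.0, 0.01], [1.0, 0.0, -0.001], [-0.001, 0.01, -1.0]]
wrist_force: [-0.2, -0.2, 0.5]
grip_width: 0.441
```

Call:
{"name": "drive_tool", "arguments": {
  "moves": [
    [[0,0,0],[-1.2,0.9,0],0.3],
    [[0,0,0],[-2,1.5,0],0.3],
    [[0,0,0],[-3,2.2,0],0.3],
    [[0,0,0],[-3,2.2,0],0.3],
    [[0,0,0],[-3,2.2,0],0.3],
    [[0,0,0],[-3,2.2,0],0.3],
    [[0,0,0],[-3,2.2,0],0.3],
    [[0,0,0],[-2.5,2.0,0],0.3],
    [[0,0,0],[-1.3,1.0,0],0.3],
    [[0,0,0],[0,0,0],0.3],
    [[0,0,0],[0,0,0],0.3],
    [[0,0,0],[0,0,0],0.3]
  ]
}}

```text
clock: 5.95
tool_pos: [0.6219, -0.1801, 0.1588]
eef_rot: [[0.0, 1.0, -0.003], [1.0, -0.0, 0.001], [0.001, -0.003, -1.0]]
wrist_force: [-0.2, 0.3, -0.9]
grip_width: 0.437
```

```bash
python3 - <<'E'
from h import *
o=bot.observe();im=bot.capture("wrist");print(o['tool_pos'],o['grip_width'],o['wrist_force'])
cv2.imwrite("pics/w2.png",im);cv2.imwrite("pics/s2.png",bot.capture("scene"))
E
```

```text
[ 0.62186648 -0.18011441  0.15876909] 0.43702097556933567 [-0.20083442  0.28601669 -0.89580037]
```

View pics/s2.png

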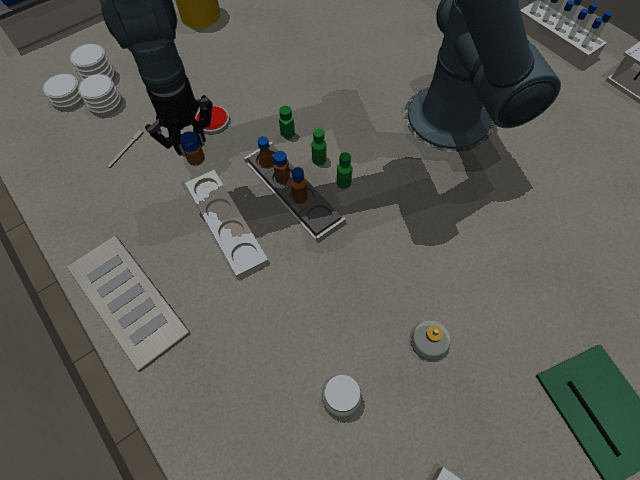

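View pics/w2.png

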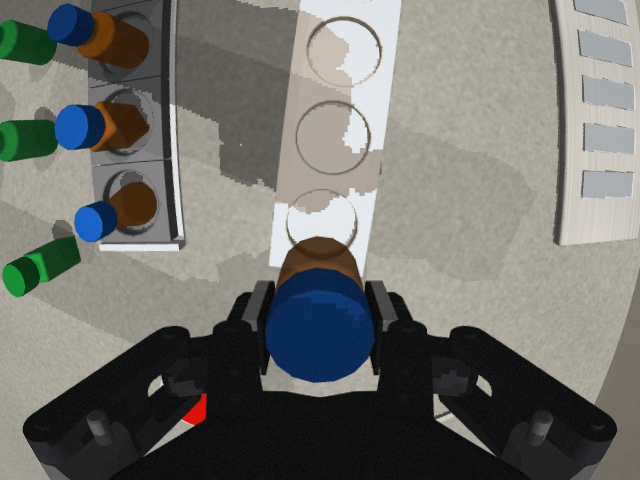

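The scene view shows the jar held upright over the right end of the rack at (193,150). The wrist view shows the well rims at (344,51), (333,138) and (321,222). I'll use those to refine the well positions.

```bash
python3 - <<'E'
from h import *
o=bot.observe()
for p in((344,51),(333,138),(321,222)):print(wonz(*p,o,.022).round(4))
E
```

```text
[ 0.6404 -0.0462  0.022 ]
[ 0.6324 -0.1133  0.022 ]
[ 0.6235 -0.178   0.022 ]
```

Call:
{"name": "drive_tool", "arguments": {
  "moves": [
    [[0,0,0],[0,0,2],0.3],
    [[0,0,0],[0,0,3],0.3],
    [[0,0,0],[0,0,3],0.3],
    [[0,0,0],[0,0,1.5],0.3],
    [[0,0,0],[0,0,1.2],0.3],
    [[0,0,0],[0,0,0.6],0.3],
    [[0,0,0],[0,0,0.3],0.3],
    [[0,0,0],[0,0,0.2],0.3],
    [[0,0,0],[0,0,0],0.3],
    [[0,0,0],[0,0,0],0.3]
  ]
}}

```text
clock: 6.88
tool_pos: [0.6237, -0.1808, 0.0435]
eef_rot: [[-0.0, 1.0, 0.002], [1.0, 0.0, -0.001], [-0.001, 0.002, -1.0]]
wrist_force: [-0.2, -0.4, -0.4]
grip_width: 0.439
```

Call:
{"name": "drive_tool", "arguments": {
  "moves": [
    [[0,0,0],[0,0,0.1],0.3],
    [[0,0,0],[0,0,0.1],0.3],
    [[0,0,0],[0,0,0],0.3],
    [[0,0,0],[0,0,0],0.3],
    [[0,0,0],[0,0,0],0.3]
  ]
}}

```text
clock: 7.3
tool_pos: [0.6238, -0.181, 0.0413]
eef_rot: [[0.0, 1.0, 0.002], [1.0, -0.0, -0.001], [-0.001, 0.002, -1.0]]
wrist_force: [-1.1, 1.0, 6.0]
grip_width: 0.437
```

Contact reads 6 N, so the jar is seated. I'll release it and retract.

Call:
{"name": "drive_tool", "arguments": {
  "moves": [
    [[0,0,0],[0,0,0],0.55],
    [[0,0,0],[0,0,0],0.7],
    [[0,0,0],[0,0,0],0.8],
    [[0,0,0],[0,0,0],0.8],
    [[0,0,0],[0,0,0],0.8],
    [[0,0,0],[0,0,-2],0.8],
    [[0,0,0],[0,0,-3],0.8],
    [[0,0,0],[0,0,-3.5],0.8],
    [[0,0,0],[0,0,-3.5],0.8],
    [[0,0,0],[0,0,-3],0.8],
    [[0,0,0],[0,0,0],0.8],
    [[0,0,0],[0,0,0],0.8]
  ]
}}

```text
clock: 8.3
tool_pos: [0.6247, -0.1813, 0.1929]
eef_rot: [[0.0, 1.0, 0.005], [1.0, -0.0, -0.002], [-0.002, 0.005, -1.0]]
wrist_force: [-0.0, -0.8, -0.7]
grip_width: 0.801
```

```bash
python3 - <<'E'
from h import *
o=bot.observe();im=bot.capture("wrist");print(o['tool_pos'],o['grip_width'],o['wrist_force'])
cv2.imwrite("pics/w3.png",im)
E
```

```text
[ 0.62465949 -0.18128184  0.19286145] 0.80138995757962 [-0.0109235  -0.82019454 -0.70946724]
```

View pics/w3.png

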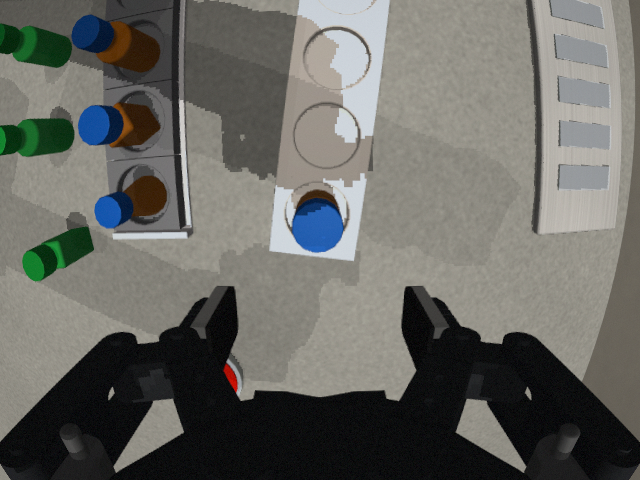

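The jar stands upright in the right-end well, with its cap at (317,225). The tall bottle is next.

Call:
{"name": "drive_tool", "arguments": {
  "moves": [
    [[0,0,0],[2.17,-2.3,0],0.8],
    [[0,0,0],[2.17,-2.3,0],0.8],
    [[0,0,0],[2.17,-2.3,0],0.8],
    [[0,0,0],[2.17,-2.3,0],0.8],
    [[0,0,0],[2.17,-2.3,0],0.8],
    [[0,0,0],[2.17,-2.3,0],0.8],
    [[0,0,0],[2.17,-2.3,0],0.7],
    [[0,0,0],[0,0,0],0.7],
    [[0,0,0],[0,0,0],0.7],
    [[0,0,0],[0,0,0],0.7]
  ]
}}

```text
clock: 9.18
tool_pos: [0.4616, -0.0287, 0.1892]
eef_rot: [[-0.0, 1.0, -0.002], [1.0, 0.0, -0.0], [-0.0, -0.002, -1.0]]
wrist_force: [0.2, -0.8, -0.6]
grip_width: 0.704
```

Call:
{"name": "drive_tool", "arguments": {
  "moves": [
    [[0,0,0],[0,0.2,2],0.7],
    [[0,0,0],[0,0,3],0.7],
    [[0,0,0],[0,0,3],0.7],
    [[0,0,0],[0,0,2],0.7],
    [[0,0,0],[0,0,1.2],0.7],
    [[0,0,0],[0,0,0.4],0.7],
    [[0,0,0],[0,0,0],0.7],
    [[0,0,0],[0,0,0],0.7]
  ]
}}

```text
clock: 9.85
tool_pos: [0.4648, -0.0293, 0.0744]
eef_rot: [[0.001, 1.0, 0.0], [1.0, -0.001, -0.0], [-0.0, 0.0, -1.0]]
wrist_force: [0.1, -1.0, 0.6]
grip_width: 0.7
```

Call:
{"name": "drive_tool", "arguments": {
  "moves": [
    [[0,0,0],[0,0,0],0.2],
    [[0,0,0],[0,0,0],0.2],
    [[0,0,0],[0,0,0],0.2],
    [[0,0,0],[0,0,0],0.2],
    [[0,0,0],[0,0,0],0.2],
    [[0,0,0],[0,0,0],0.2],
    [[0,0,0],[0,0,0],0.2],
    [[0,0,0],[0,0,0],0.2],
    [[0,0,0],[0,0,0],0.2],
    [[0,0,0],[0,0,0],0.2]
  ]
}}

```text
clock: 10.68
tool_pos: [0.4648, -0.029, 0.0755]
eef_rot: [[0.0, 1.0, 0.002], [1.0, -0.0, -0.001], [-0.001, 0.002, -1.0]]
wrist_force: [-1.4, -0.4, 6.0]
grip_width: 0.299
```

Call:
{"name": "drive_tool", "arguments": {
  "moves": [
    [[0,0,0],[0,0,-1],0.2],
    [[0,0,0],[0,0,-2],0.2],
    [[0,0,0],[0,0,-3],0.2],
    [[0,0,0],[0,0,-3],0.2],
    [[0,0,0],[0,0,-1],0.2],
    [[0,0,0],[0,0,0],0.2]
  ]
}}

```text
clock: 11.18
tool_pos: [0.4666, -0.0291, 0.1777]
eef_rot: [[-0.0, 1.0, 0.007], [1.0, 0.0, -0.001], [-0.001, 0.007, -1.0]]
wrist_force: [0.8, -0.0, -1.0]
grip_width: 0.293
```

Call:
{"name": "drive_tool", "arguments": {
  "moves": [
    [[0,0,0],[-0.5,1,0],0.2],
    [[0,0,0],[-1,2,0],0.2],
    [[0,0,0],[-1.25,2.5,0],0.2],
    [[0,0,0],[-1.4,2.8,0],0.2],
    [[0,0,0],[-1.4,2.8,0],0.2],
    [[0,0,0],[-1.25,2.5,0],0.2],
    [[0,0,0],[-1,2,0],0.2],
    [[0,0,0],[-0.6,1.1,0],0.2],
    [[0,0,0],[0,0,0],0.2],
    [[0,0,0],[0,0,0],0.2],
    [[0,0,0],[0,0,0],0.2]
  ]
}}

```text
clock: 12.1
tool_pos: [0.6298, -0.1121, 0.1732]
eef_rot: [[-0.0, 1.0, -0.002], [1.0, 0.0, 0.001], [0.001, -0.002, -1.0]]
wrist_force: [-0.4, 0.4, -2.0]
grip_width: 0.295
```

```bash
python3 - <<'E'
from h import *
o=bot.observe();im=bot.capture("wrist");print(o['tool_pos'],o['grip_width'],o['wrist_force'])
cv2.imwrite("pics/w4.png",im)
E
```

```text
[ 0.62977731 -0.11211353  0.17316749] 0.2947138200387197 [-0.39951913  0.43379262 -1.96761448]
```

View pics/w4.png

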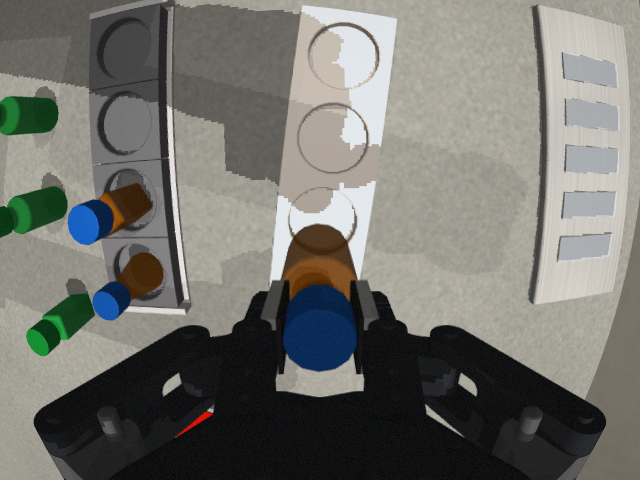

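The tall bottle hangs upright over the second well from the right. Lowering it.

Call:
{"name": "drive_tool", "arguments": {
  "moves": [
    [[0,0,0],[0,0.1,2],0.2],
    [[0,0,0],[0,0,3],0.2],
    [[0,0,0],[0,0,2.5],0.2],
    [[0,0,0],[0,0,1.2],0.2],
    [[0,0,0],[0,0,0.5],0.2],
    [[0,0,0],[0,0,0.3],0.2],
    [[0,0,0],[0,0,0.2],0.2],
    [[0,0,0],[0,0,0.1],0.2],
    [[0,0,0],[0,0,0],0.2],
    [[0,0,0],[0,0,0],0.2]
  ]
}}

```text
clock: 12.98
tool_pos: [0.6328, -0.1129, 0.0774]
eef_rot: [[0.0, 1.0, 0.002], [1.0, -0.0, -0.001], [-0.001, 0.002, -1.0]]
wrist_force: [-0.3, 0.1, -1.2]
grip_width: 0.292
```

Call:
{"name": "drive_tool", "arguments": {
  "moves": [
    [[0,0,0],[0,0,0.1],0.2],
    [[0,0,0],[0,0,0.1],0.2],
    [[0,0,0],[0,0,0],0.2],
    [[0,0,0],[0,0,0],0.2],
    [[0,0,0],[0,0,0],0.2]
  ]
}}

```text
clock: 13.4
tool_pos: [0.6327, -0.113, 0.0755]
eef_rot: [[0.0, 1.0, 0.002], [1.0, -0.0, -0.001], [-0.001, 0.002, -1.0]]
wrist_force: [-1.3, -0.5, 6.0]
grip_width: 0.295
```

Call:
{"name": "drive_tool", "arguments": {
  "moves": [
    [[0,0,0],[0,0,0],0.45],
    [[0,0,0],[0,0,0],0.6],
    [[0,0,0],[0,0,0],0.7],
    [[0,0,0],[0,0,0],0.7],
    [[0,0,0],[0,0,0],0.7],
    [[0,0,0],[0,0,-2],0.7],
    [[0,0,0],[0,0,-3],0.7],
    [[0,0,0],[0,0,-3],0.7],
    [[0,0,0],[0,0,-3],0.7],
    [[0,0,0],[0,0,-1],0.7],
    [[0,0,0],[0,0,0],0.7],
    [[0,0,0],[0,0,0],0.7]
  ]
}}

```text
clock: 14.4
tool_pos: [0.6323, -0.1128, 0.1939]
eef_rot: [[0.0, 1.0, 0.001], [1.0, -0.0, -0.0], [-0.0, 0.001, -1.0]]
wrist_force: [-0.1, 0.6, -1.2]
grip_width: 0.699
```

```bash
python3 - <<'E'
from h import *
o=bot.observe();im=bot.capture("wrist");print(o['tool_pos'],o['grip_width'],o['wrist_force'])
cv2.imwrite("pics/w5.png",im)
E
```

```text
[ 0.63227111 -0.11277025  0.19394258] 0.6994317766485749 [-0.10895671  0.60768065 -1.16669691]
```

View pics/w5.png

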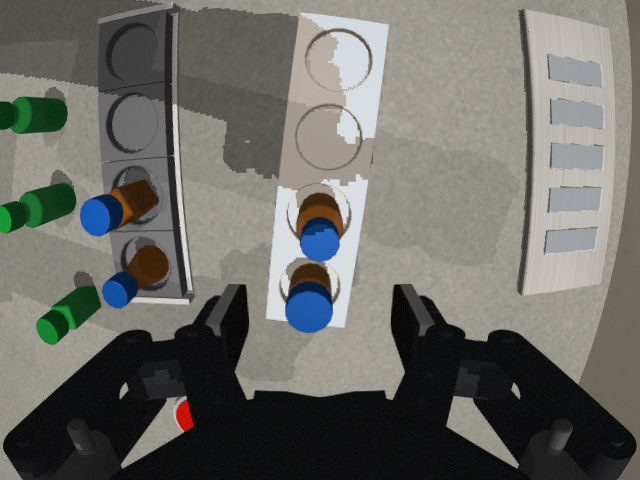

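Both placed bottles stand upright, with caps at (320,242) and (308,308). The square bottle is next.

Call:
{"name": "drive_tool", "arguments": {
  "moves": [
    [[0,0,0],[0.25,-2.8,0],0.7],
    [[0,0,0],[0.25,-2.8,0],0.7],
    [[0,0,0],[0.25,-2.8,0],0.7],
    [[0,0,0],[0.25,-2.8,0],0.7],
    [[0,0,0],[0.25,-2.8,0],0.7],
    [[0,0,0],[0.25,-2.8,0],0.7],
    [[0,0,0],[0,0,0],0.7],
    [[0,0,0],[0,0,0],0.7],
    [[0,0,0],[0,0,0],0.7],
    [[0,0,0],[0,0,0],0.7]
  ]
}}

```text
clock: 15.28
tool_pos: [0.4648, -0.0979, 0.1936]
eef_rot: [[-0.0, 1.0, -0.0], [1.0, 0.0, 0.0], [0.0, -0.0, -1.0]]
wrist_force: [-0.2, 0.3, -0.2]
grip_width: 0.704
```

Call:
{"name": "drive_tool", "arguments": {
  "moves": [
    [[0,0,0],[0,0,2],0.7],
    [[0,0,0],[0,0,3],0.7],
    [[0,0,0],[0,0,3],0.7],
    [[0,0,0],[0,0,2],0.7],
    [[0,0,0],[0,0,2],0.7],
    [[0,0,0],[0,0,0.8],0.7],
    [[0,0,0],[0,0,0.4],0.7],
    [[0,0,0],[0,0,0],0.7],
    [[0,0,0],[0,0,0],0.7]
  ]
}}

```text
clock: 16.03
tool_pos: [0.4651, -0.098, 0.063]
eef_rot: [[-0.0, 1.0, 0.001], [1.0, 0.0, -0.001], [-0.001, 0.001, -1.0]]
wrist_force: [0.2, -0.7, 0.2]
grip_width: 0.7
```

Call:
{"name": "drive_tool", "arguments": {
  "moves": [
    [[0,0,0],[0,0,0],0.2],
    [[0,0,0],[0,0,0],0.2],
    [[0,0,0],[0,0,0],0.2],
    [[0,0,0],[0,0,0],0.2],
    [[0,0,0],[0,0,0],0.2],
    [[0,0,0],[0,0,0],0.2],
    [[0,0,0],[0,0,0],0.2],
    [[0,0,0],[0,0,0],0.2],
    [[0,0,0],[0,0,0],0.2],
    [[0,0,0],[0,0,0],0.2]
  ]
}}

```text
clock: 16.87
tool_pos: [0.4651, -0.0981, 0.0638]
eef_rot: [[0.0, 1.0, 0.003], [1.0, -0.0, -0.001], [-0.001, 0.003, -1.0]]
wrist_force: [-1.6, 0.7, 5.4]
grip_width: 0.39
```

The opening reads 0.39, about 34 mm, which is too wide for the 30 mm cap. The fingertips are probably on the square body's corners. I'll reopen, rise 8 mm and grip the cap only.

Call:
{"name": "drive_tool", "arguments": {
  "moves": [
    [[0,0,0],[0,0,0],0.5],
    [[0,0,0],[0,0,0],0.6],
    [[0,0,0],[0,0,0],0.6],
    [[0,0,0],[0,0,-0.4],0.6],
    [[0,0,0],[0,0,-0.4],0.6],
    [[0,0,0],[0,0,0],0.6],
    [[0,0,0],[0,0,0],0.6]
  ]
}}

```text
clock: 17.45
tool_pos: [0.4644, -0.0978, 0.0707]
eef_rot: [[0.0, 1.0, 0.001], [1.0, -0.0, -0.0], [-0.0, 0.001, -1.0]]
wrist_force: [-0.1, 0.2, -0.4]
grip_width: 0.602
```

Call:
{"name": "drive_tool", "arguments": {
  "moves": [
    [[0,0,0],[0,0,0],0.2],
    [[0,0,0],[0,0,0],0.2],
    [[0,0,0],[0,0,0],0.2],
    [[0,0,0],[0,0,0],0.2],
    [[0,0,0],[0,0,0],0.2],
    [[0,0,0],[0,0,0],0.2],
    [[0,0,0],[0,0,0],0.2],
    [[0,0,0],[0,0,0],0.2],
    [[0,0,0],[0,0,0],0.2],
    [[0,0,0],[0,0,0],0.2]
  ]
}}

```text
clock: 18.28
tool_pos: [0.4639, -0.0977, 0.0703]
eef_rot: [[0.0, 1.0, -0.0], [1.0, -0.0, -0.0], [-0.0, -0.0, -1.0]]
wrist_force: [-1.1, 0.2, 3.1]
grip_width: 0.335
```

```bash
python3 - <<'E'
from h import *
o=bot.observe();im=bot.capture("wrist");print(o['tool_pos'],o['grip_width'],o['wrist_force'])
cv2.imwrite("pics/w6.png",im)
E
```

```text
[ 0.46393105 -0.09770448  0.07031562] 0.33521085045211124 [-1.12556469  0.16253921  3.05392367]
```

View pics/w6.png

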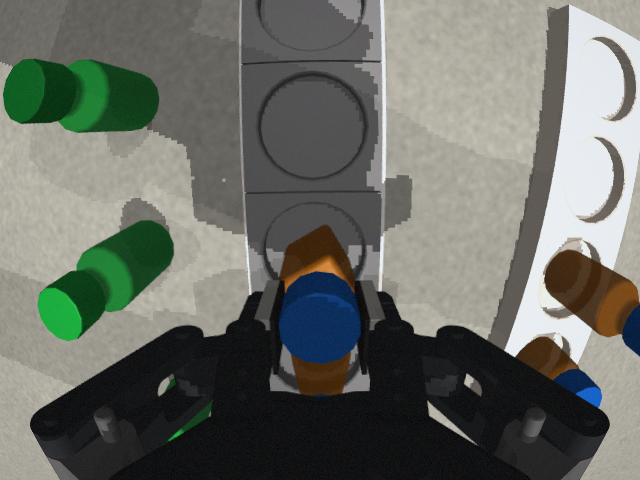

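The opening is 0.335, which matches the cap, and the bottle is upright with its cap at (320,315). Lifting it and moving to the third well.

Call:
{"name": "drive_tool", "arguments": {
  "moves": [
    [[0,0,0],[0,0,-1],0.2],
    [[0,0,0],[0,0,-2],0.2],
    [[0,0,0],[0,0,-3],0.2],
    [[0,0,0],[0,0,-3],0.2],
    [[0,0,0],[0,0,-1],0.2],
    [[0,0,0],[0,0,0],0.2]
  ]
}}

```text
clock: 18.83
tool_pos: [0.4664, -0.0985, 0.1731]
eef_rot: [[0.0, 1.0, 0.006], [1.0, -0.0, -0.002], [-0.002, 0.006, -1.0]]
wrist_force: [-0.1, 0.2, -0.4]
grip_width: 0.341
```

Call:
{"name": "drive_tool", "arguments": {
  "moves": [
    [[0,0,0],[0.3,1,0],0.2],
    [[0,0,0],[0.6,2,0],0.2],
    [[0,0,0],[0.8,2.6,0],0.2],
    [[0,0,0],[0.9,3,0],0.2],
    [[0,0,0],[0.9,3,0],0.2],
    [[0,0,0],[0.8,2.8,0],0.2],
    [[0,0,0],[0.6,2,0],0.2],
    [[0,0,0],[0.3,1.2,0],0.2],
    [[0,0,0],[0,0,0],0.2],
    [[0,0,0],[0,0,0],0.2],
    [[0,0,0],[0,0,0],0.2]
  ]
}}

```text
clock: 19.75
tool_pos: [0.6388, -0.0455, 0.1685]
eef_rot: [[0.0, 1.0, -0.003], [1.0, -0.0, 0.0], [0.0, -0.003, -1.0]]
wrist_force: [-0.4, -0.1, -1.4]
grip_width: 0.336
```

```bash
python3 - <<'E'
from h import *
o=bot.observe();im=bot.capture("wrist");print(o['tool_pos'],o['grip_width'],o['wrist_force'])
cv2.imwrite("pics/w7.png",im)
E
```

```text
[ 0.63877294 -0.04550765  0.16853996] 0.33644345006363374 [-0.38069394 -0.13719096 -1.44317894]
```

View pics/w7.png

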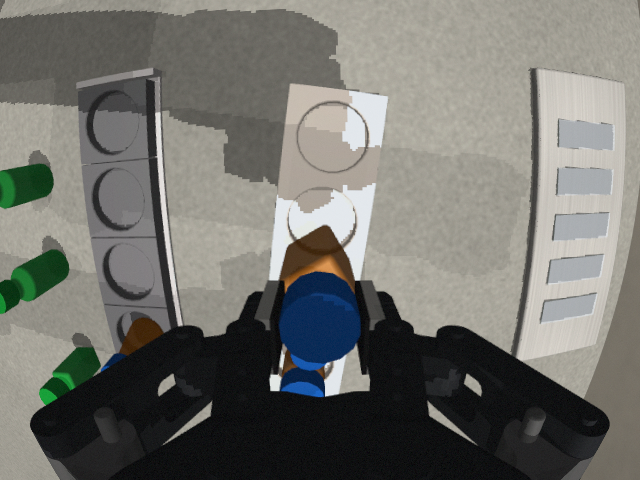

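Call:
{"name": "drive_tool", "arguments": {
  "moves": [
    [[0,0,0],[0,0.1,2],0.2],
    [[0,0,0],[0,0,3],0.2],
    [[0,0,0],[0,0,2.5],0.2],
    [[0,0,0],[0,0,1.2],0.2],
    [[0,0,0],[0,0,0.5],0.2],
    [[0,0,0],[0,0,0.3],0.2],
    [[0,0,0],[0,0,0.2],0.2],
    [[0,0,0],[0,0,0.1],0.2],
    [[0,0,0],[0,0,0],0.2],
    [[0,0,0],[0,0,0],0.2]
  ]
}}

```text
clock: 20.63
tool_pos: [0.6418, -0.0459, 0.0734]
eef_rot: [[0.0, 1.0, 0.002], [1.0, -0.0, -0.0], [-0.0, 0.002, -1.0]]
wrist_force: [-0.2, 1.1, -1.7]
grip_width: 0.342
```

Call:
{"name": "drive_tool", "arguments": {
  "moves": [
    [[0,0,0],[0,0,0.1],0.2],
    [[0,0,0],[0,0,0.1],0.2],
    [[0,0,0],[0,0,0],0.2],
    [[0,0,0],[0,0,0],0.2],
    [[0,0,0],[0,0,0],0.2]
  ]
}}

```text
clock: 21.05
tool_pos: [0.6412, -0.0457, 0.0704]
eef_rot: [[-0.0, 1.0, 0.0], [1.0, 0.0, -0.0], [-0.0, 0.0, -1.0]]
wrist_force: [-0.1, -0.8, 0.2]
grip_width: 0.339
```

Call:
{"name": "drive_tool", "arguments": {
  "moves": [
    [[0,0,0],[0,0,0.1],0.2],
    [[0,0,0],[0,0,0],0.2],
    [[0,0,0],[0,0,0],0.2],
    [[0,0,0],[0,0,0],0.2]
  ]
}}

```text
clock: 21.38
tool_pos: [0.6413, -0.0458, 0.0704]
eef_rot: [[0.0, 1.0, 0.001], [1.0, -0.0, -0.0], [-0.0, 0.001, -1.0]]
wrist_force: [-1.4, 1.1, 5.3]
grip_width: 0.339
```

Seated with 5 N of contact. Releasing, rising and moving to the cone.

Call:
{"name": "drive_tool", "arguments": {
  "moves": [
    [[0,0,0],[0,0,0],0.45],
    [[0,0,0],[0,0,0],0.6],
    [[0,0,0],[0,0,0],0.7],
    [[0,0,0],[0,0,0],0.7],
    [[0,0,0],[0,0,0],0.7],
    [[0,0,0],[0,0,-2],0.7],
    [[0,0,0],[0,0,-3],0.7],
    [[0,0,0],[0,0,-3],0.7],
    [[0,0,0],[0,0,-3],0.7],
    [[0,0,0],[0,0,-1],0.7],
    [[0,0,0],[0,0,0],0.7],
    [[0,0,0],[0,0,0],0.7]
  ]
}}

```text
clock: 22.38
tool_pos: [0.6413, -0.0457, 0.189]
eef_rot: [[0.0, 1.0, 0.001], [1.0, -0.0, -0.0], [-0.0, 0.001, -1.0]]
wrist_force: [-0.2, -1.4, -0.6]
grip_width: 0.7
```

```bash
python3 - <<'E'
from h import *
o=bot.observe();im=bot.capture("wrist");print(o['tool_pos'],o['grip_width'],o['wrist_force'])
cv2.imwrite("pics/w8.png",im)
E
```

```text
[ 0.64127048 -0.04574893  0.1889653 ] 0.6996271162584488 [-0.22037244 -1.35960394 -0.56204997]
```

View pics/w8.png

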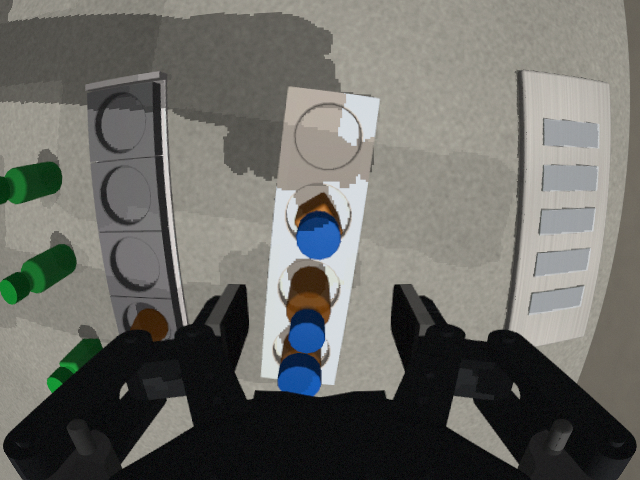

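All three stand upright, with caps at (318,235), (306,330) and (299,375). The cone is next.

Call:
{"name": "drive_tool", "arguments": {
  "moves": [
    [[0,0,0],[-1.69,-2.5,0],0.7],
    [[0,0,0],[-1.69,-2.5,0],0.7],
    [[0,0,0],[-1.69,-2.5,0],0.7],
    [[0,0,0],[-1.69,-2.5,0],0.7],
    [[0,0,0],[-1.69,-2.5,0],0.7],
    [[0,0,0],[-1.69,-2.5,0],0.7],
    [[0,0,0],[-1.69,-2.5,0],0.7],
    [[0,0,0],[0,0,0],0.7],
    [[0,0,0],[0,0,0],0.7],
    [[0,0,0],[0,0,0],0.7]
  ]
}}

```text
clock: 23.27
tool_pos: [0.4655, -0.1635, 0.1879]
eef_rot: [[0.0, 1.0, -0.002], [1.0, -0.0, 0.001], [0.001, -0.002, -1.0]]
wrist_force: [0.7, -0.7, 1.1]
grip_width: 0.698
```

Call:
{"name": "drive_tool", "arguments": {
  "moves": [
    [[0,0,0],[0,0,2],0.7],
    [[0,0,0],[0,0,3],0.7],
    [[0,0,0],[0,0,3],0.7],
    [[0,0,0],[0,0,2],0.7],
    [[0,0,0],[0,0,1.8],0.7],
    [[0,0,0],[0,0,0.8],0.7],
    [[0,0,0],[0,0,0.4],0.7],
    [[0,0,0],[0,0,0],0.7],
    [[0,0,0],[0,0,0],0.7]
  ]
}}

```text
clock: 24.02
tool_pos: [0.4669, -0.164, 0.0598]
eef_rot: [[-0.001, 1.0, 0.001], [1.0, 0.001, -0.0], [-0.0, 0.001, -1.0]]
wrist_force: [0.7, 0.9, -0.1]
grip_width: 0.697
```

Call:
{"name": "drive_tool", "arguments": {
  "moves": [
    [[0,0,0],[0,0,0],0.2],
    [[0,0,0],[0,0,0],0.2],
    [[0,0,0],[0,0,0],0.2],
    [[0,0,0],[0,0,0],0.2],
    [[0,0,0],[0,0,0],0.2],
    [[0,0,0],[0,0,0],0.2],
    [[0,0,0],[0,0,0],0.2],
    [[0,0,0],[0,0,0],0.2],
    [[0,0,0],[0,0,0],0.2],
    [[0,0,0],[0,0,0],0.2]
  ]
}}

```text
clock: 24.85
tool_pos: [0.4668, -0.1644, 0.0602]
eef_rot: [[0.0, 1.0, 0.002], [1.0, -0.0, -0.001], [-0.001, 0.002, -1.0]]
wrist_force: [0.3, 0.1, 5.9]
grip_width: 0.294
```

Call:
{"name": "drive_tool", "arguments": {
  "moves": [
    [[0,0,0],[0,0,-1],0.2],
    [[0,0,0],[0,0,-2],0.2],
    [[0,0,0],[0,0,-3],0.2],
    [[0,0,0],[0,0,-3],0.2],
    [[0,0,0],[0,0,-2],0.2],
    [[0,0,0],[0,0,-1],0.2],
    [[0,0,0],[0,0,0],0.2]
  ]
}}

```text
clock: 25.43
tool_pos: [0.4675, -0.1647, 0.1818]
eef_rot: [[0.0, 1.0, 0.004], [1.0, -0.0, -0.002], [-0.002, 0.004, -1.0]]
wrist_force: [0.3, -0.4, -1.0]
grip_width: 0.295
```

Call:
{"name": "drive_tool", "arguments": {
  "moves": [
    [[0,0,0],[1,1,0],0.2],
    [[0,0,0],[2,2,0],0.2],
    [[0,0,0],[2.5,2.5,0],0.2],
    [[0,0,0],[2.5,2.5,0],0.2],
    [[0,0,0],[2.5,2.4,0],0.2],
    [[0,0,0],[2.5,2.4,0],0.2],
    [[0,0,0],[2.5,2.4,0],0.2],
    [[0,0,0],[2,2,0],0.2],
    [[0,0,0],[1.1,1,0],0.2],
    [[0,0,0],[0,0,0],0.2],
    [[0,0,0],[0,0,0],0.2],
    [[0,0,0],[0,0,0],0.2]
  ]
}}

```text
clock: 26.43
tool_pos: [0.6467, 0.0214, 0.1777]
eef_rot: [[0.001, 1.0, -0.003], [1.0, -0.001, -0.0], [-0.0, -0.003, -1.0]]
wrist_force: [0.2, 0.0, -0.6]
grip_width: 0.296
```

```bash
python3 - <<'E'
from h import *
o=bot.observe();im=bot.capture("wrist");print(o['tool_pos'],o['grip_width'],o['wrist_force'])
cv2.imwrite("pics/w9.png",im)
E
```

```text
[0.64665941 0.02141001 0.17774317] 0.29626628010356537 [ 0.20550826  0.00824936 -0.56443069]
```

View pics/w9.png

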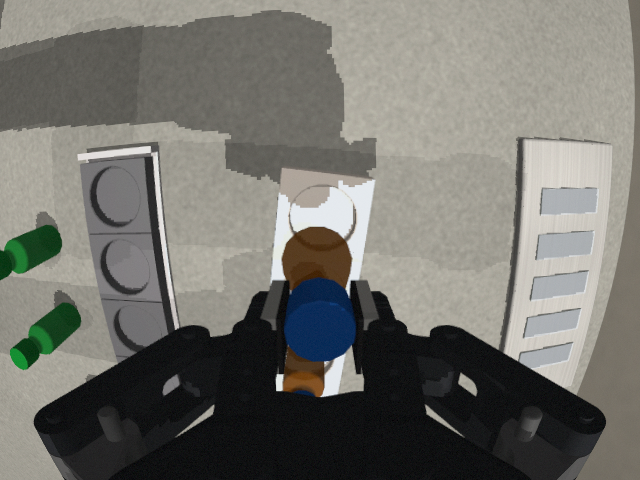

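Call:
{"name": "drive_tool", "arguments": {
  "moves": [
    [[0,0,0],[0,0.1,2],0.2],
    [[0,0,0],[0,0,3],0.2],
    [[0,0,0],[0,0,3],0.2],
    [[0,0,0],[0,0,1.7],0.2],
    [[0,0,0],[0,0,1],0.2],
    [[0,0,0],[0,0,0.5],0.2],
    [[0,0,0],[0,0,0.3],0.2],
    [[0,0,0],[0,0,0.1],0.2],
    [[0,0,0],[0,0,0],0.2],
    [[0,0,0],[0,0,0],0.2]
  ]
}}

```text
clock: 27.32
tool_pos: [0.6501, 0.0219, 0.0648]
eef_rot: [[0.0, 1.0, 0.003], [1.0, -0.0, -0.0], [-0.0, 0.003, -1.0]]
wrist_force: [-0.7, 0.3, -0.8]
grip_width: 0.297
```

Call:
{"name": "drive_tool", "arguments": {
  "moves": [
    [[0,0,0],[0,0,0.1],0.2],
    [[0,0,0],[0,0,0.1],0.2],
    [[0,0,0],[0,0,0.1],0.2],
    [[0,0,0],[0,0,0],0.2],
    [[0,0,0],[0,0,0],0.2],
    [[0,0,0],[0,0,0],0.2]
  ]
}}

```text
clock: 27.82
tool_pos: [0.6492, 0.022, 0.0604]
eef_rot: [[0.0, 1.0, 0.0], [1.0, -0.0, -0.0], [-0.0, 0.0, -1.0]]
wrist_force: [0.7, -0.3, -1.0]
grip_width: 0.294
```

Call:
{"name": "drive_tool", "arguments": {
  "moves": [
    [[0,0,0],[0,0,0.1],0.2],
    [[0,0,0],[0,0,0],0.2],
    [[0,0,0],[0,0,0],0.2],
    [[0,0,0],[0,0,0],0.2]
  ]
}}

```text
clock: 28.15
tool_pos: [0.6493, 0.022, 0.0603]
eef_rot: [[0.0, 1.0, 0.001], [1.0, -0.0, -0.0], [-0.0, 0.001, -1.0]]
wrist_force: [-2.5, 0.5, 5.9]
grip_width: 0.298
```

Seated with 6 N of contact. Releasing, then clearing well away.

Call:
{"name": "drive_tool", "arguments": {
  "moves": [
    [[0,0,0],[0,0,0],0.45],
    [[0,0,0],[0,0,0],0.6],
    [[0,0,0],[0,0,0],0.7],
    [[0,0,0],[0,0,0],0.7],
    [[0,0,0],[0,0,0],0.7],
    [[0,0,0],[0,0,-2],0.7],
    [[0,0,0],[0,0,-3],0.7],
    [[0,0,0],[0,0,-3],0.7],
    [[0,0,0],[0,0,-3],0.7],
    [[0,0,0],[0,0,-1.5],0.7],
    [[0,0,0],[0,0,0],0.7],
    [[0,0,0],[0,0,0],0.7]
  ]
}}

```text
clock: 29.15
tool_pos: [0.6498, 0.0219, 0.1851]
eef_rot: [[0.0, 1.0, 0.002], [1.0, -0.0, -0.0], [-0.0, 0.002, -1.0]]
wrist_force: [-0.8, -0.1, -0.7]
grip_width: 0.705
```

Call:
{"name": "drive_tool", "arguments": {
  "moves": [
    [[0,0,0],[2,-2.5,-0.5],0.7],
    [[0,0,0],[2,-2.5,-0.5],0.7],
    [[0,0,0],[2,-2.5,-0.5],0.7],
    [[0,0,0],[2,-2.5,-0.5],0.7],
    [[0,0,0],[2,-2.5,-0.5],0.7],
    [[0,0,0],[2,-2.5,-0.5],0.7],
    [[0,0,0],[2,-2.5,-0.5],0.7],
    [[0,0,0],[2,-2,0],0.7],
    [[0,0,0],[0,0,0],0.7],
    [[0,0,0],[0,0,0],0.7],
    [[0,0,0],[0,0,0],0.7]
  ]
}}

```text
clock: 30.07
tool_pos: [0.4536, 0.1817, 0.218]
eef_rot: [[-0.0, 1.0, -0.002], [1.0, 0.0, -0.001], [-0.001, -0.002, -1.0]]
wrist_force: [-0.7, -0.6, -0.7]
grip_width: 0.698
```

```bash
python3 - <<'E'
from h import *
o=bot.observe();print(o['tool_pos'],o['clock'])
T=bot.capture("top");S=bot.capture("scene");cv2.imwrite("pics/top9.png",T)
for n,im in(("top",T),("scene",S)):
    for c,s in blobs(im,(100,120,60),(125,255,255)):print(n,c,s)
o=np.zeros((480,800,3),np.uint8);o[:,:400]=cv2.resize(T[100:340,320:520],(400,480));b=cv2.resize(S[95:285,175:375],(400,380));o[:380,400:]=b
cv2.imwrite("pics/f9.png",o)
E
```

```text
[0.4536225  0.1816602  0.21796377] 30.0667
top [364.5 145.6] [358 139  15  14 167]
top [407.2 147. ] [399 139  17  17 234]
top [451.4 148.7] [444 142  16  15 184]
top [486.  159.4] [475 149  23  22 377]
scene [200.4 173.9] [193 167  16  14 174]
scene [209.3 186.1] [204 181  12  11  93]
scene [224.1 212.5] [218 207  14  12 133]
scene [239.8 238.8] [234 234  12  11 106]
```

View pics/top9.png

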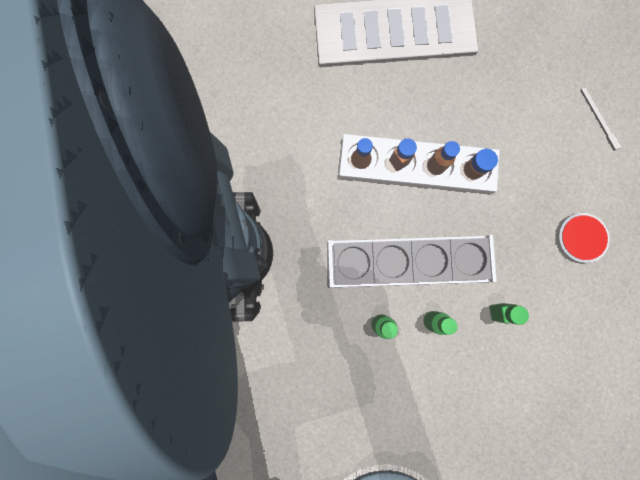

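View pics/f9.png

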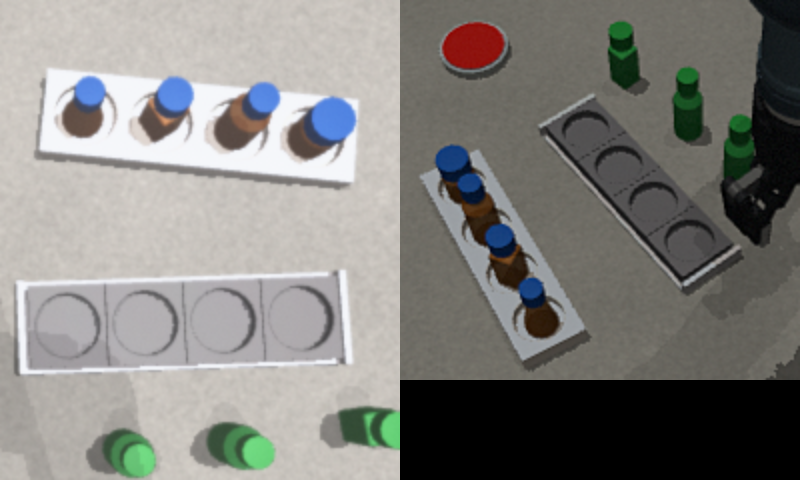

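Top view: cone (364,146), square (407,147), tall (451,149) and squat (486,159) stand in the wells, left to right. The holders are empty and the green bottles haven't moved. I'll check the cap heights and the lamp, then hand in.

```bash
python3 - <<'E'
from h import *
for n,a,b in(("cone",(364.5,145.6),(239.8,238.8)),("square",(407.2,147),(224.1,212.5)),("tall",(451.4,148.7),(209.3,186.1)),("squat",(486,159.4),(200.4,173.9))):
    p,e=tri(ray("top",*a),ray("scene",*b));print(n,p.round(4),round(e[0],4))
S=bot.capture("scene");S0=cv2.imread("pics/scene0.png")
for im in(S0,S):print([ (c,s[4]) for c,s in blobs(im[300:380,390:480],(12,130,100),(30,255,255),20)])
cv2.imwrite("pics/s10.png",S)
print(bot.observe()['wrist_force'])
E
```

```text
cone [0.6498 0.0221 0.0843] 0.001
square [ 0.6429 -0.0464  0.093 ] 0.0008
tall [ 0.6347 -0.1144  0.105 ] 0.0008
squat [ 0.626  -0.1822  0.0699] 0.0008
[(array([44.2, 33. ]), np.int32(155))]
[(array([44.2, 33.1]), np.int32(157))]
[ 0.63977877 -0.1266797  -0.29838824]
```

View pics/s10.png

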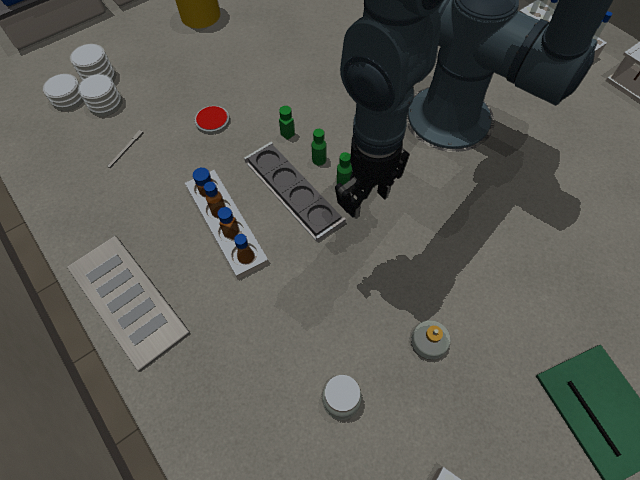

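The cap heights match those before the move to within 1 mm. The lamp is still at (434,333), and the arm is clear of everything. Handing in.

```bash
python3 -c "
from station import bot
print(bot.hand_in())"
```

```text
the job is handed in; nothing more can be done
None
```

All four bottles are in the white rack in reverse order, and I handed the job in at about 30 s on the robot's clock, out of the 96 s allowed. From right to left the rack now holds the squat jar, tall, square and cone. I gripped each by its cap, lowered it until it pressed on the well floor (5–6 N), then let go.

- **Final checks:** In the last pictures all four stand upright within about 2 mm of their well centres. Cap heights agree with the starting ones to within 1 mm. The spirit lamp is unmoved, and the green bottles look untouched. The arm was clear of everything.
- **One thing that went wrong:** The first grip on the square bottle read about 34 mm, too wide for its 30 mm cap, probably because the fingertips were on the body's corners. I reopened, rose 8 mm and gripped the cap properly before lifting.

No final check failed or disagreed.

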